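# Close and contact-test a sensor housing

### The job

Put the loose yellow cover into the recess of the yellow sensor housing on the test jig and lock it: push its black captive knob down and, while pushing, turn it a quarter turn clockwise so that it stays down. Then pull the jig's red-handled sprung lever all the way to its stop and ease it slowly back to rest, never letting it spring back. Leave the other things on the bench where they are.

Things in the scene. Friction and masses are not known exactly. Their poses are not given: they have to be found in the camera images.
- cover: Loose yellow rectangular cover plate, 110 x 70 x 10 mm (x, y, z), about 0.2 kg, lying flat on the table. Origin: centre of its underside; z up, x along its length. Works either way round (half-turn symmetric). In its middle stands the captive knob.
- knob_grip (a point): On the axis of the cover's black wing knob, 40 mm above the cover's underside with the knob up. The wing, a bar 42 long (point x, at first along the cover's x), 12 thick, 26 tall, white stripe on top, then spans 26 to 52 mm above the underside; below it a 16 mm round neck. Pinch it across its thickness; it can carry the cover. A 24 mm cross pin, parallel to the wing, comes out below when pushed.
- knob (a joint): Turn of the knob relative to the cover, rad: 0 at the start, grows clockwise seen from above, stop at 1.57. Slight friction. Locked from about 1.2 up.
- knob_push (a joint): How far the knob is pushed down into the cover, m: 0 up (spring, 3.4 N), stop at 0.0125 (9.4 N). On the seated cover the cross pin goes through the slot of the housing's latch plate and can be turned under it only when pushed beyond about 0.0105; turned there and released it stays at about 0.010, otherwise it springs up.
- jig: Test jig screwed to the table. Origin on the table under the centre of the yellow housing; x along the housing's length, z up. Aluminium base plate 10 mm thick, from x -75 to +95 mm and y -60 to +175 mm. The yellow housing on it measures 130 x 90 mm, its rim is 50 mm above the table; black cable glands on its -y side. On its +y side: a blue probe slide (40 mm high), then the lever.
- seat (a point): Centre of the floor of the housing's recess, 40 mm above the table, where the centre of the cover's underside comes; axes as the jig. The recess is 114 x 74 mm (x, y) and 10 mm deep with a 3 mm chamfer, so that the seated cover is flush with the rim. In its floor is the latch slot, 30 x 11 mm, along x.
- lever_pivot (a point): Hinge of the lever, 42 mm above the table, at x +30, y +125 mm of the jig; the hinge axis is the jig's y; axes as the jig.
- lever_grip (a point): Point to grip on the axis of the lever's red handle: a round bar 16 mm in diameter, 68 mm long, lying along the jig's y. It starts beside the 10 mm steel rod of the lever and sticks out towards the jig's +y; this point lies 35 mm out from the rod and 115 mm from the hinge axis. At rest the rod leans 0.44 rad from vertical towards the jig's +x. Free on all sides.
- lever (a joint): Lever angle, rad: 0 at rest; grows as the handle is pulled over towards the jig's -x; stop at 0.9. A spring pulls it back: about 3 N at the handle at rest, 11 N at the stop. Full stroke counts from 0.8.
- spare_box: Bystander: open yellow box 90 x 90 x 36 mm; origin at the centre of its underside.
- spare_cap: Bystander: black cap, 34 mm in diameter, 20 mm high; origin at its underside.
- parts_tray: Bystander: blue open tray 160 x 110 x 35 mm; origin at the centre of its underside.
- screwdriver: Bystander: red-handled screwdriver lying flat, 180 mm long.
- marker: Bystander: blue marker pen lying flat, 134 mm long, 14 mm thick.
There are look-alikes about, which are no part of the job. What is shaped like the cover but turquoise is not meant.

How it is judged:
By the outcome, as a careful person would: the job done as asked, in the order asked, and still so for the second after the job is handed in, with the robot touching nothing.
It also fails if it takes over 61 s, if anything falls off the work surface, if the arm or the gripper's body presses on something with over 40 N, if the wrist force passes 120 N, or if a joint passes its speed limit or range.

### The arm

A 7-joint arm with a two-finger parallel gripper is mounted at the origin on the work surface. World frame = base frame: x ahead of the robot, y to its left, z up, the work surface at z = 0. Lengths are in m, angles in degrees, forces in N, time in s.
With the tool pointing down it reaches from about 0.425 to 1.025 m from the base axis. Payload 9.4 kg.
Tool frame: the origin (TCP) lies at the very end of the fingers, on their centre line; the grasp point (between the pads) lies 19 mm behind it (manip.grasp_offset is the distance from the TCP to the grasp point, in m); z points along the fingers, y is the line along which they close (so a half turn about z gives the same grasp; the last joint's range is limited). The gripper opens to 93 mm and grips with 3 to 60 N. Pads are 15 mm wide; open, the fingers measure 128 mm over their backs; the gripper's body (75 mm by 188 mm) begins 65 mm behind the grasp point.
Start: joints at [-69.483, 34.337, -0.143, 91.639, 0.103, 54.024, -4.572], TCP at [0.305, 0.658, 0.219] pointing down, gripper open.
Joint ranges: [-147.43, 147.43], [-19.82, 112.94], [-74.19, 73.91], [6.32, 146.72], [-59.91, 239.91], [6.04, 106.73], [-150.56, 150.56]. Speed limits (degrees/s): [127.2, 127.2, 172.46, 172.46, 180, 180, 180].

### API

Orientations are given as a 3x3 rotation matrix whose columns are the frame's x, y, z axes.
In Python, from station import get_state, viewer, manip, nets gives the robot as it stands.
- The arm moves only by the shell command python3 -m inch 'ROWS' [OPENING]. ROWS is JSON, a list that holds one entry, the list of rows, each a list of 4 numbers: the shift along the tool's x, y, z scaled (see below), then the turn about the tool's z scaled (see below). In form: [[[tx, ty, tz, twist], ...]]. A call has 1 to 8 rows; each row shifts and turns the commanded pose from where the row before left it, along the tool's axes as they then stand; what a row does not reach is not made up. The controller multiplies each number of a shift by 0.04 m and each number of a turn by 1.5 rad. A row lasts 1/12 s, in which the tool goes at most 41.7 mm and 7.16 degrees, less where a joint would pass 70% of its speed; a pose out of reach is approached as far as the arm can. A call with a number of a shift or a turn outside -1 to 1 is refused whole. A call with a gripper value outside its range is refused whole. OPENING is the opening, from 0 (shut) to 1 (fully open), set as the call begins (- or left out, the last holds). The fingers move at their own pace and stop on an object; the grip force is fixed at half the most. Time passes only in rows, so rows that do not move let the fingers close. It gives the time, the measured TCP pose, the force, the opening and the grip force at its end, in the units of the state.
- get_state(): the state, without advancing time (a new reading comes with each control period).
- viewer.camera(name): name is "side" or "top" or "wrist"; returns the picture (420x560x3 uint8, blue, green, red); there is no depth.
- viewer.get_calibration(name): a dict with "vertical_fov" (degrees; the focal length in pixels is half the picture's height over the tangent of half this angle, whatever the lens; pixels are square), "cx", "cy" (the principal point, pixels), "R" (3x3) and "t" (3): a world point X has camera coordinates R X + t. Camera axes: x right, y down, z forward; pixel columns grow to the right and rows downward; lengths in m; the calibration is good to about 2 mm. The wrist camera is an equidistant fisheye: a pixel r from the principal point sees the ray r / f radians off the axis. A picture is of the moment at which its call begins: read the wrist's pose just before it. get_calibration takes no time and is no camera call; for the wrist camera it gives the pose at the moment of the call.
- manip.finish_job(): hands the job in; it is judged then, once.
Trained networks look in the newest picture that a camera, given by its name, has taken for a name from the list of things; names that differ only in an ending like _2 or _b are one class to them, and where a whole thing is asked for, a point or a joint stands for the part that bears it (a point fixed in the world has none). Each returns a list of dicts, best first, with "conf" (0 to 1); they miss things now and then, are a little off and sometimes report something else, mostly with a low value. They report only what shows in the picture. A call takes as long as a camera call. They do not tell look-alikes from the thing itself.
- nets.spot_in(target, camera): "bbox" ([centre column, centre row, width, height] in pixels, round what is visible of it).
- nets.mark_of(target, camera): "point" ([column, row] in pixels: a listed point, or the origin of a listed thing).
The state is a dict: "time_s": time; "joint_pos": joint angles; "qd": joint speeds; "joint_torque": joint torques, N m; "eef_pos": TCP position; "tcp_rot": TCP orientation; "contact_force": force on the tool from outside, world axes, zero at the start; "wrist_torque": the same for the moment, N m; "gripper_width": finger opening in m; "finger_force": force on a finger pad.
Only numpy, scipy, OpenCV 4.12 (cv2) and the standard library are available. Lean on these libraries where they do the work, as an engineer would, in place of code of your own. Each camera call takes 0.05 s, during which the arm holds its last target. There are 200 camera calls.

## Working session

There is one attempt and no reset: what is moved stays moved. The work goes in short steps, Python scripts to look and compute and a shell command to move; the robot and the scene stay as the last step left them, time stands still between calls to the robot, and variables do not carry over. Pictures are saved under pics/ and viewed, at most 10 in all, crops included, and the job is handed in when it is done.

```bash
ls; mkdir -p pics; python3 - <<'E'
from station import get_state, viewer, manip, nets
import cv2,numpy as np
s=get_state(); print(s['time_s'],s['eef_pos'],s['tcp_rot'],s['gripper_width'],manip.grasp_offset)
for c in ['top','side']:
    im=viewer.camera(c); cv2.imwrite(f'pics/{c}0.png',im)
    k=viewer.get_calibration(c); print(c,{a:np.round(b,4).tolist() for a,b in k.items()})
    for t in ['cover','knob_grip','seat','jig','lever_grip','lever_pivot']:
        print(t,[(np.round(d['point']).tolist(),round(d['conf'],2)) for d in nets.mark_of(t,c)])
im=np.hstack([cv2.imread('pics/top0.png'),cv2.imread('pics/side0.png')])
E
```

```text
pics
0.0 [0.30518652 0.65709751 0.21776108] [[-9.06985077e-01  4.21162403e-01 -5.47915866e-04]
 [ 4.21162740e-01  9.06983878e-01 -1.48057105e-03]
 [-1.26610005e-04 -1.57361760e-03 -9.99998754e-01]] 0.09298040526778197 0.0188
top {'vertical_fov': 54.2319, 'cx': 276.3223, 'cy': 211.0264, 'R': [[-0.0221, -0.9996, -0.0147], [-0.9809, 0.0245, -0.1932], [0.1935, 0.0102, -0.9811]], 't': [0.017, 0.5311, 1.2402]}
cover [([369.0, 283.0], 0.9), ([397.0, 237.0], 0.89), ([356.0, 232.0], 0.87), ([314.0, 224.0], 0.79)]
knob_grip [([311.0, 220.0], 0.62), ([400.0, 232.0], 0.51), ([375.0, 280.0], 0.39), ([356.0, 228.0], 0.38)]
seat [([241.0, 223.0], 0.79)]
jig [([246.0, 224.0], 0.77)]
lever_grip [([190.0, 190.0], 0.83), ([338.0, 179.0], 0.74), ([376.0, 153.0], 0.53)]
lever_pivot [([207.0, 210.0], 0.69)]
side {'vertical_fov': 56.8119, 'cx': 279.5629, 'cy': 206.0433, 'R': [[0.9902, -0.1393, -0.0086], [-0.0998, -0.664, -0.741], [0.0975, 0.7346, -0.6714]], 't': [-0.512, 0.1308, 1.1386]}
cover [([276.0, 351.0], 0.92), ([276.0, 300.0], 0.88), ([211.0, 321.0], 0.77), ([279.0, 260.0], 0.68)]
knob_grip [([277.0, 296.0], 0.67), ([273.0, 341.0], 0.64), ([209.0, 318.0], 0.56), ([277.0, 248.0], 0.49)]
seat [([271.0, 199.0], 0.77), ([344.0, 279.0], 0.34)]
jig [([272.0, 209.0], 0.76)]
lever_grip [([286.0, 142.0], 0.64)]
lever_pivot []
```

View pics/top0.png

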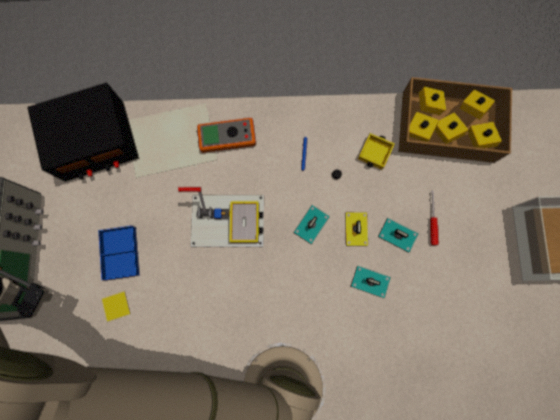

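View pics/side0.png

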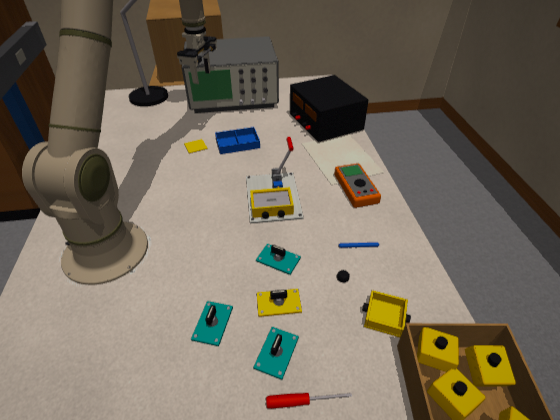

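Candidates for the cover in the top view are (356,230), which is yellow, and (312,224), (398,235) and (370,282), which are turquoise. Only (356,230) is yellow with a knob; the yellow square at (117,306) has no knob and looks like paper. In the side view the cover is at (278,300). The housing is at top (244,222) and the red handle at (190,189). Next I'll measure these and check them in a crop.

```bash
cat > h.py <<'E'
import numpy as np,cv2
from station import get_state, viewer, manip, nets
def ray(c,px,k=None):
    k=k or viewer.get_calibration(c); f=210/np.tan(np.radians(k['vertical_fov']/2))
    u=np.array([px[0]-k['cx'],px[1]-k['cy']])/f
    R=np.array(k['R']);t=np.array(k['t'])
    if c=='wrist':
        r=np.linalg.norm(u)+1e-12; d=np.r_[u/r*np.sin(r),np.cos(r)]
    else: d=np.r_[u,1]
    return -R.T@t, R.T@d
def onz(c,px,z,k=None):
    o,d=ray(c,px,k); return o+d*(z-o[2])/d[2]
def proj(c,X,k=None):
    k=k or viewer.get_calibration(c); f=210/np.tan(np.radians(k['vertical_fov']/2))
    p=np.array(k['R'])@X+np.array(k['t'])
    if c=='wrist':
        n=np.linalg.norm(p[:2]); th=np.arctan2(n,p[2]); return np.array([k['cx'],k['cy']])+f*th*p[:2]/n
    return np.array([k['cx'],k['cy']])+f*p[:2]/p[2]
def tri(a,b):
    (o1,d1),(o2,d2)=a,b
    A=np.c_[d1,-d2]; s=np.linalg.lstsq(A,o2-o1,rcond=None)[0]
    p,q=o1+d1*s[0],o2+d2*s[1]; return (p+q)/2,np.linalg.norm(p-q)
def yellow(im): 
    h=cv2.cvtColor(im,cv2.COLOR_BGR2HSV); return cv2.inRange(h,(20,120,80),(35,255,255))
def rects(c,im,z,k=None,amin=150):
    """yellow outlines, as metric rectangles on plane z"""
    cs,_=cv2.findContours(yellow(im),cv2.RETR_EXTERNAL,cv2.CHAIN_APPROX_NONE)
    for q in cs:
        if cv2.contourArea(q)<amin: continue
        P=np.array([onz(c,p,z,k)[:2] for p in q[:,0,:].astype(float)])
        r=cv2.minAreaRect((P*1000).astype(np.float32))
        print(c,z,'px',q[:,0].mean(0).round(),'centre mm',np.round(r[0],1),'size',np.round(r[1],1),'ang',round(r[2],1))
E
python3 - <<'E'
from h import *
for c in ['top','side']:
    im=cv2.imread(f'pics/{c}0.png')
    for z in (.01,.05): rects(c,im,z)
print('grip',tri(ray('top',(190,190)),ray('side',(286,142))))
print('knob',tri(ray('top',(356,228)),ray('side',(277,296))))
print('seat',tri(ray('top',(241,223)),ray('side',(271,199))))
t=cv2.imread('pics/top0.png');s=cv2.imread('pics/side0.png')
a=cv2.resize(t[170:310,170:430],(800,430),interpolation=3)
cv2.imwrite('pics/crop1.png',a)
E
```

```text
top 0.01 px [115. 306.] centre mm [249.3 515.5] size [72.3 74.2] ang 17.0
top 0.01 px [356. 229.] centre mm [ 476.3 -250.9] size [ 70.6 107.4] ang 88.6
top 0.01 px [244. 222.] centre mm [508.3 112.4] size [ 94.7 135.7] ang 89.2
top 0.01 px [376. 152.] centre mm [ 736.8 -332.5] size [ 93.7 105.7] ang 63.1
top 0.01 px [477. 104.] centre mm [ 894.7 -685.8] size [91.5 93.6] ang 55.4
top 0.01 px [449. 122.] centre mm [ 827.3 -613.4] size [305.  195.3] ang 68.7
top 0.05 px [115. 306.] centre mm [250.3 499.5] size [70.1 71.9] ang 17.0
top 0.05 px [356. 229.] centre mm [ 470.4 -243.5] size [ 68.4 104.1] ang 88.6
top 0.05 px [244. 222.] centre mm [501.4 108.7] size [ 91.8 131.6] ang 89.2
top 0.05 px [376. 152.] centre mm [ 722.9 -322.6] size [ 90.8 102.5] ang 63.1
top 0.05 px [477. 104.] centre mm [ 876.  -665.1] size [88.7 90.7] ang 55.4
top 0.05 px [449. 122.] centre mm [ 810.6 -594.9] size [295.7 189.3] ang 68.7
side 0.01 px [513. 415.] centre mm [ 911.8 -584.6] size [24.9 60.1] ang 81.8
side 0.01 px [462. 368.] centre mm [ 855.9 -500.9] size [199.8 204.8] ang 65.4
side 0.01 px [386. 313.]
[... 166 characters left out ...]
mm [509.2 134.6] size [139.4 137.3] ang 88.6
side 0.01 px [195. 146.] centre mm [253.2 506.4] size [74.9 76.4] ang 16.7
side 0.05 px [513. 415.] centre mm [ 888.1 -595.8] size [23.7 57.3] ang 81.8Traceback (most recent call last):
  File "<stdin>", line 4, in <module>
  File "h.py", line 30, in rects
    P=np.array([onz(c,p,z,k)[:2] for p in q[:,0,:].astype(float)])
                ~~~^^^^^^^^^
  File "h.py", line 12, in onz
    o,d=ray(c,px,k); return o+d*(z-o[2])/d[2]
        ~~~^^^^^^^^
  File "h.py", line 4, in ray
    k=k or viewer.get_calibration(c); f=210/np.tan(np.radians(k['vertical_fov']/2))
           ~~~~~~~~~~~~~~~~~~~~~~^^^
ValueError: time passes only in moves, steps and waits
```

```bash
python3 - <<'E'
s=open('h.py').read()
s=s.replace("from station","import functools,time\nfrom station",1).replace("def ray(","""import json,os
def cal(c):
    if c=='wrist': return viewer.get_calibration(c)
    fn=f'{c}.json'
    if not os.path.exists(fn):
        k=viewer.get_calibration(c); json.dump({a:np.array(b).tolist() for a,b in k.items()},open(fn,'w'))
    return json.load(open(fn))
def ray(""",1).replace("k or viewer.get_calibration(c)","k or cal(c)").replace("import functools,time\n","").replace("    cs,_=","    k=k or cal(c)\n    cs,_=")
open('h.py','w').write(s)
E
python3 - <<'E'
from h import *
im=cv2.imread('pics/side0.png'); rects('side',im,.05)
print('grip',tri(ray('top',(190,190)),ray('side',(286,142))))
print('knob',tri(ray('top',(356,228)),ray('side',(277,296))))
print('seat',tri(ray('top',(241,223)),ray('side',(271,199))))
t=cv2.imread('pics/top0.png')
cv2.imwrite('pics/crop1.png',cv2.resize(t[170:310,170:430],(800,430),interpolation=3))
E
```

```text
side 0.05 px [513. 415.] centre mm [ 888.1 -595.8] size [23.7 57.3] ang 81.8
side 0.05 px [462. 368.] centre mm [ 834.8 -516. ] size [190.4 195.1] ang 65.4
side 0.05 px [386. 313.] centre mm [ 723.9 -347.6] size [109.2  89.4] ang 63.2
side 0.05 px [278. 303.] centre mm [ 475.2 -281. ] size [ 69.3 104.9] ang 88.0
side 0.05 px [271. 202.] centre mm [504.5  89.5] size [132.8 130.8] ang 88.6
side 0.05 px [195. 146.] centre mm [260.5 443.7] size [71.3 72.8] ang 16.7
grip (array([0.57778623, 0.25493933, 0.15556524]), np.float64(0.004378907207281427))
knob (array([ 0.47555485, -0.24735357,  0.02572844]), np.float64(0.0007645708163923165))
seat (array([0.50269176, 0.11829525, 0.0322804 ]), np.float64(0.00696124110224812))
```

View pics/crop1.png

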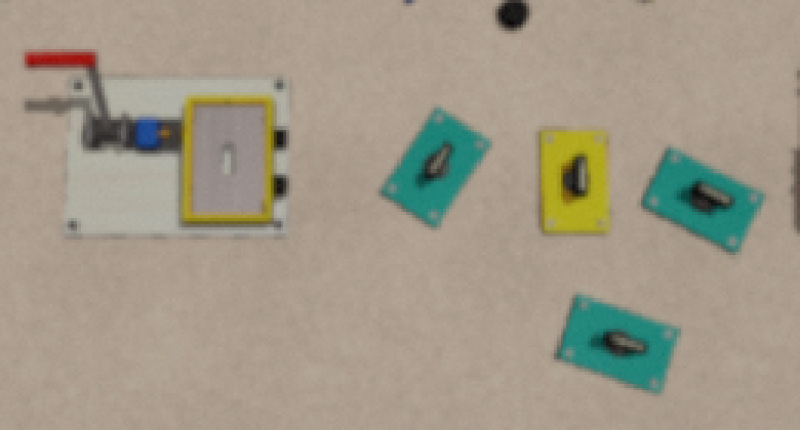

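The crop confirms it. The yellow plate with the upright knob is at (574,180) in the crop, and the other three plates are turquoise. The housing's slot is at (227,160), and the lever on its +y side leans towards +x. I'll square up the tool and move over the cover.

```bash
python3 -m inch '[[[0,0,0,-0.068],[0,0,0,-0.068],[0,0,0,-0.068],[0,0,0,-0.068]]]' 0.6
python3 -m inch '[[[-0.3,-0.9,0,0],[-0.3,-0.9,0,0],[-0.3,-0.9,0,0],[-0.3,-0.9,0,0],[-0.3,-0.9,0,0],[-0.3,-0.9,0,0],[-0.3,-0.9,0,0],[-0.3,-0.9,0,0]]]'
python3 -m inch '[[[-0.3,-0.9,0,0],[-0.3,-0.9,0,0],[-0.3,-0.9,0,0],[-0.3,-0.9,0,0],[-0.3,-0.9,0,0],[-0.3,-0.9,0,0],[-0.3,-0.9,0,0],[-0.3,-0.9,0,0]]]'
python3 -m inch '[[[-0.1,-0.9,0,0],[-0.1,-0.9,0,0],[0,-0.9,0,0],[0.1,-0.9,0,0],[0.1,-0.9,0,0],[0.1,-0.9,0,0],[0.1,-0.9,0,0],[0,-0.9,0,0]]]'
python3 -m inch '[[[0,-0.9,0,0],[0,0,0,0],[0,0,0,0]]]'
python3 - <<'E'
from h import *
im=viewer.camera('wrist');k=cal('wrist');s=get_state()
print(s['eef_pos'],np.round(s['tcp_rot'],4).tolist(),s['joint_pos'])
cv2.imwrite('pics/w1.png',im); np.save('w1.npy',k,allow_pickle=True)
rects('wrist',im,.01,k)
print(nets.mark_of('knob_grip','wrist'),proj('wrist',np.array([.477,-.252,.04]),k))
E
```

```text
time_s: 1.03
eef_pos: [0.3054, 0.6575, 0.2187]
tcp_rot: [[-1.0, 0.022, 0.0], [0.022, 1.0, 0.0], [-0.0, 0.0, -1.0]]
contact_force: [0.7, 0.6, -0.3]
gripper_width: 0.0713
finger_force: 0.0
time_s: 1.7
eef_pos: [0.394, 0.3654, 0.2189]
tcp_rot: [[-1.0, 0.027, 0.001], [0.027, 1.0, 0.0], [-0.001, 0.0, -1.0]]
contact_force: [0.5, 0.5, 0.1]
gripper_width: 0.0562
finger_force: 0.0
time_s: 2.37
eef_pos: [0.4823, 0.0748, 0.219]
tcp_rot: [[-1.0, 0.027, 0.001], [0.027, 1.0, 0.0], [-0.001, 0.0, -1.0]]
contact_force: [0.6, 0.0, 0.3]
gripper_width: 0.0555
finger_force: 0.0
time_s: 3.03
eef_pos: [0.4652, -0.2129, 0.219]
tcp_rot: [[-1.0, 0.027, 0.0], [0.027, 1.0, -0.0], [-0.0, -0.0, -1.0]]
contact_force: [0.4, 0.7, -0.5]
gripper_width: 0.0562
finger_force: 0.0
time_s: 3.28
eef_pos: [0.4647, -0.2492, 0.2186]
tcp_rot: [[-1.0, 0.031, 0.0], [0.031, 1.0, -0.001], [-0.0, -0.001, -1.0]]
contact_force: [-0.3, 0.3, 0.4]
gripper_width: 0.0557
finger_force: 0.0
[ 0.46501799 -0.24735857  0.21858219] [[-0.9996, 0.0285, -0.0], [0.0285, 0.9996, 0.0003], [0.0, 0.0003, -1.0]] [ 22.11021857  20.80636994  -0.35491436 117.52636341   0.16926182
  41.67372117 110.01829722]
wrist 0.01 px [242. 348.] centre mm [ 713.9 -315.4] size [88.8 63.5] ang 63.0
wrist 0.01 px [554. 233.] centre mm [547.6 189.6] size [42.5 84.2] ang 66.9
wrist 0.01 px [522. 201.] centre mm [493.4 101. ] size [ 90.9 158.5] ang 63.0
wrist 0.01 px [284. 190.] centre mm [ 474.3 -247.9] size [ 67.1 105.5] ang 88.4
[{'point': [246.3, 41.5], 'conf': 0.94}, {'point': [282.0, 199.2], 'conf': 0.71}, {'point': [164.3, 180.3], 'conf': 0.66}, {'point': [403.0, 209.9], 'conf': 0.56}] [280.68760296 200.21656705]
```

View pics/w1.png

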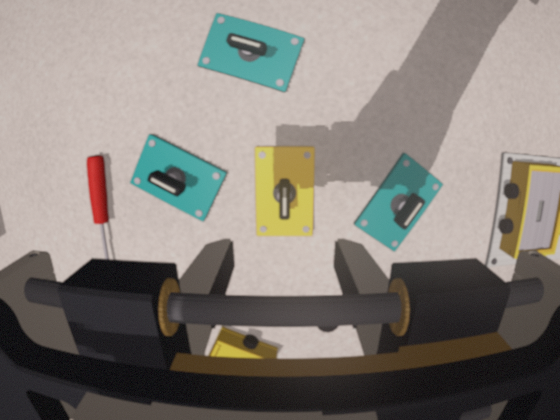

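The wrist picture shows the yellow cover at (285,190) with its wing at (285,199) along the image columns. The turquoise plates lie around it. I'll refine now that the arm has settled, reading the pose before the picture.

```bash
cat >> h.py <<'E'
def white(c,im,roi,z,k):
    x0,x1,y0,y1=roi
    h=cv2.cvtColor(im,cv2.COLOR_BGR2HSV)[y0:y1,x0:x1]
    m=cv2.inRange(h,(0,0,130),(180,90,255))
    n,l,st,ce=cv2.connectedComponentsWithStats(m)
    for i in range(1,n):
        if st[i,4]<15: continue
        ys,xs=np.where(l==i); P=np.array([onz(c,(x+x0,y+y0),z,k)[:2] for x,y in zip(xs,ys)])*1000
        r=cv2.minAreaRect(P.astype(np.float32)); print('white',st[i,4],np.round(ce[i]+[x0,y0],1),np.round(r[0],1),np.round(r[1],1),round(r[2],1))
E
python3 - <<'E'
from h import *
s=get_state();k=cal('wrist'); im=viewer.camera('wrist')
print(s['eef_pos'],np.array(s['tcp_rot'])[1,0],get_state()['eef_pos'])
rects('wrist',im,.01,k)
white('wrist',im,(270,300,170,230),.052,k)
E
```

```text
[ 0.46527297 -0.24631123  0.21863475] 0.026461973526141692 [ 0.46539276 -0.24575981  0.21862508]
wrist 0.01 px [239. 348.] centre mm [ 713.7 -318.4] size [89.5 63.8] ang 63.4
wrist 0.01 px [554. 227.] centre mm [535.5 187.8] size [ 38.2 103.8] ang 74.6
wrist 0.01 px [519. 200.] centre mm [493.5  99.2] size [ 97.2 160.3] ang 62.9
wrist 0.01 px [281. 190.] centre mm [ 474.4 -250.4] size [ 67.3 105.6] ang 88.4
white 98 [280.6 202.7] [ 475.8 -250.4] [ 4.2 29.3] 88.3
```

```bash
python3 -m inch '[[[-0.25,-0.12,0.5,0],[0,0,0.75,0],[0,0,0.75,0],[0,0,0.75,0],[0,0,0.6,0],[0,0,0.4,0],[0,0,0,0],[0,0,0,0]]]' 0.5
python3 - <<'E'
from h import *
s=get_state();print(s['eef_pos'],s['contact_force'])
E
```

```text
time_s: 4.1
eef_pos: [0.4752, -0.2506, 0.0683]
tcp_rot: [[-1.0, 0.025, -0.001], [0.025, 1.0, 0.001], [0.002, 0.001, -1.0]]
contact_force: [1.3, 0.2, 0.2]
gripper_width: 0.0465
finger_force: 0.0
[ 0.4751612  -0.25064737  0.06833434] [1.26455567 0.20237144 0.17788968]
```

```bash
python3 -m inch '[[[0,0,0.4,0],[0,0,0.4,0],[0,0,0.2,0],[0,0,0,0],[0,0,0,0]]]'
python3 -m inch '[[[0,0,0,0],[0,0,0,0],[0,0,0,0],[0,0,0,0]]]' 0
python3 -m inch '[[[0,0,-0.2,0],[0,0,-0.5,0],[0,0,-0.7,0],[0,0,-0.7,0],[0,0,-0.7,0],[0,0,-0.5,0],[0,0,0,0],[0,0,0,0]]]'
```

```text
time_s: 4.52
eef_pos: [0.4755, -0.252, 0.0294]
tcp_rot: [[-1.0, 0.026, 0.0], [0.026, 1.0, -0.0], [-0.0, -0.0, -1.0]]
contact_force: [0.0, -0.9, 0.8]
gripper_width: 0.0467
finger_force: 0.0
time_s: 4.85
eef_pos: [0.4754, -0.2523, 0.0292]
tcp_rot: [[-1.0, 0.027, 0.001], [0.027, 1.0, -0.0], [-0.001, -0.0, -1.0]]
contact_force: [-0.3, -0.2, -0.3]
gripper_width: 0.0241
finger_force: 0.0
time_s: 5.52
eef_pos: [0.4756, -0.2524, 0.1622]
tcp_rot: [[-1.0, 0.027, 0.003], [0.027, 1.0, -0.001], [-0.003, -0.001, -1.0]]
contact_force: [0.0, -0.6, -0.1]
gripper_width: 0.0004
finger_force: 0.0
```

I lifted too early: the fingers were still closing and came up empty. I'll reopen and measure the cover again.

```bash
python3 -m inch '[[[0,0,0,0],[0,0,0,0],[0,0,0,0],[0,0,0,0],[0,0,0,0]]]' 0.5
python3 - <<'E'
from h import *
s=get_state();k=cal('wrist'); im=viewer.camera('wrist')
print(s['eef_pos'],s['gripper_width'])
rects('wrist',im,.01,k)
p=proj('wrist',np.array([.4755,-.2505,.052]),k).astype(int); print(p)
white('wrist',im,(p[0]-25,p[0]+25,p[1]-40,p[1]+40),.052,k)
E
```

```text
time_s: 5.93
eef_pos: [0.4748, -0.252, 0.1599]
tcp_rot: [[-1.0, 0.027, -0.001], [0.027, 1.0, 0.001], [0.001, 0.0, -1.0]]
contact_force: [0.9, 0.6, -0.6]
gripper_width: 0.0292
finger_force: 0.0
[ 0.47481047 -0.25198394  0.15992109] 0.02924830474553056
wrist 0.01 px [546. 209.] centre mm [502.2  88.9] size [ 47.8 128.2] ang 88.9
wrist 0.01 px [284. 195.] centre mm [ 473.5 -251.7] size [ 67.3 105.9] ang 88.5
[286 207]
white 129 [284.9 206.9] [ 475.  -251.8] [ 3.5 29.7] 88.5
white 31 [308.5 238. ] [ 504.7 -232. ] [3.6 7.7] 90.0
white 19 [261.9 238. ] [ 503.5 -273.2] [1.8 5.8] 87.2
white 50 [285.5 246. ] [ 511.7 -252.3] [44.3  0.1] 88.4
```

```bash
python3 -m inch '[[[0,0,0.5,0],[0,0,0.7,0],[0,0,0.7,0],[0,0,0.7,0],[0,0,0.4,0],[0,0,0.2,0],[0,0,0.07,0],[0,0,0,0]]]'
python3 -m inch '[[[0,0,0,0],[0,0,0,0],[0,0,0,0],[0,0,0,0],[0,0,0,0],[0,0,0,0],[0,0,0,0],[0,0,0,0]]]' 0
```

```text
time_s: 6.65
eef_pos: [0.475, -0.2521, 0.0295]
tcp_rot: [[-1.0, 0.027, -0.001], [0.027, 1.0, 0.0], [0.001, 0.0, -1.0]]
contact_force: [-0.7, -0.7, -0.4]
gripper_width: 0.0464
finger_force: 0.0
time_s: 7.32
eef_pos: [0.4753, -0.252, 0.0301]
tcp_rot: [[-1.0, 0.027, 0.0], [0.027, 1.0, 0.0], [-0.0, 0.0, -1.0]]
contact_force: [-0.0, 0.9, 3.2]
gripper_width: 0.0118
finger_force: 30.0
```

```bash
python3 -m inch '[[[0,0,-0.2,0],[0,0,-0.5,0],[0,0,-0.6,0],[0,0,-0.6,0],[0,0,-0.5,0],[0,0,-0.1,0],[0,0,0,0]]]'
python3 -m inch '[[[0,0.4,0,0],[-0.05,0.8,0,0],[-0.05,0.9,0,0],[-0.05,0.9,0,0],[-0.05,0.9,0,0],[-0.05,0.9,0,0],[-0.05,0.6,0,0],[0,0.2,0,0]]]'
python3 -m inch '[[[0,0,0,0],[0,0,0,0],[0,0,0,0],[0,0,0,0]]]'
python3 - <<'E'
from h import *
s=get_state();k=cal('wrist'); im=viewer.camera('wrist')
cv2.imwrite('pics/w2.png',im)
print(s['eef_pos'],s['gripper_width'],s['finger_force'])
rects('wrist',im,.05,k); rects('wrist',im,s['eef_pos'][2]-.02,k)
t=viewer.camera('top'); cv2.imwrite('pics/top2.png',t)
for n in('seat','lever_grip','lever_pivot'): print(n,nets.mark_of(n,'wrist'))
E
```

```text
time_s: 7.9
eef_pos: [0.4756, -0.2525, 0.1312]
tcp_rot: [[-1.0, 0.027, 0.002], [0.027, 1.0, -0.001], [-0.003, -0.001, -1.0]]
contact_force: [-0.2, 0.4, -2.6]
gripper_width: 0.0117
finger_force: 30.0
time_s: 8.57
eef_pos: [0.4928, -0.0241, 0.1285]
tcp_rot: [[-1.0, 0.021, -0.002], [0.021, 1.0, 0.001], [0.002, 0.001, -1.0]]
contact_force: [-0.0, -0.6, -2.0]
gripper_width: 0.012
finger_force: 30.0
time_s: 8.9
eef_pos: [0.4927, -0.0303, 0.1296]
tcp_rot: [[-1.0, 0.029, -0.001], [0.029, 1.0, -0.001], [0.001, -0.001, -1.0]]
contact_force: [-0.3, -1.3, -1.5]
gripper_width: 0.0116
finger_force: 30.0
[ 0.49274695 -0.03032372  0.12958059] 0.011554032375712994 29.99958246946335
wrist 0.05 px [284. 204.] centre mm [488.8 -31.4] size [89.6 92. ] ang 88.4
wrist 0.05 px [436. 203.] centre mm [500.4 102.5] size [102.1 129.2] ang 89.0
wrist 0.10958058993507307 px [284. 204.] centre mm [471.9 -30.8] size [67.7 69.6] ang 88.4
wrist 0.10958058993507307 px [436. 203.] centre mm [480.7  70.4] size [77.2 97.7] ang 89.0
seat [{'point': [443.5, 218.8], 'conf': 0.62}]
lever_grip [{'point': [531.8, 240.8], 'conf': 0.38}]
lever_pivot [{'point': [441.6, 217.5], 'conf': 0.46}]
```

View pics/w2.png

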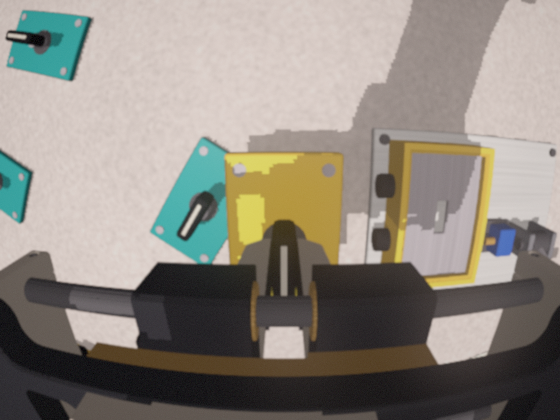

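The wrist picture shows the cover held level, with its edges at columns 227 to 342 and its top edge at row 152. The housing is at (440,213) with its slot at (441,217). I'll refine the seat from the slot and the recess edges in both views.

```bash
python3 - <<'E'
from h import *
k=cal('wrist')
w=cv2.imread('pics/w2.png');t=cv2.imread('pics/top2.png')
# holes in yellow = recess
for c,im,kk,rng in (('wrist',w,k,(380,500)),('top',t,cal('top'),(200,290)),('side',cv2.imread('pics/side0.png'),cal('side'),(240,300))):
    cs,h=cv2.findContours(yellow(im),cv2.RETR_CCOMP,cv2.CHAIN_APPROX_NONE)
    for q,hh in zip(cs,h[0]):
        if hh[3]>=0 and cv2.contourArea(q)>150 and rng[0]<q[:,0,0].mean()<rng[1]:
            b=cv2.boundingRect(q)
            P=np.array([onz(c,p,.049,kk)[:2] for p in q[:,0].astype(float)])*1000
            r=cv2.minAreaRect(P.astype(np.float32)); print(c,'recess',np.round(r[0],1),np.round(r[1],1),round(r[2],1),b)
g=cv2.cvtColor(w,cv2.COLOR_BGR2GRAY)
# slot: wrist
print(g[195:242:3,428:456:2])
for p in [(441,217),(442,218)]: print(onz('wrist',p,.04,k), onz('wrist',p,.037,k))
E
```

```text
side recess [504.7 102.9] [ 76.9 118.4] 88.8 (252, 190, 39, 19)
[[132 132 132 133 133 133 131 131 130 130 134 133 132 133]
 [131 135 134 134 134 130 133 130 131 128 133 132 131 132]
 [132 133 131 134 134 141 145 145 144 121 117 129 130 131]
 [131 133 133 133 137 148 150 150 150 116 118 129 132 130]
 [132 133 132 136 139 153 153 153 150 110 122 130 131 131]
 [132 131 131 134 141 154 154 154 147 110 125 131 130 133]
 [133 133 135 134 179 185 154 154 139 108 136 149 146 148]
 [133 131 133 139 200 183 154 153 133 115 161 181 179 182]
 [134 132 134 150 198 174 154 152 127 128 173 181 181 181]
 [132 132 136 140 155 155 154 153 125 154 178 181 179 179]
 [134 134 135 140 155 154 154 150 136 171 180 180 181 179]
 [135 141 165 157 153 154 154 144 144 175 179 179 181 177]
 [183 184 181 150 142 140 138 131 154 177 178 179 180 177]
 [183 185 182 170 169 167 168 172 178 180 179 180 180 176]
 [184 186 185 182 180 178 179 181 184 179 179 180 179 176]
 [184 185 183 181 178 179 179 184 183 180 179 181 175 176]]
[0.50188861 0.10932231 0.04      ] [0.50285645 0.11094358 0.037     ]
[0.50286432 0.11048237 0.04      ] [0.50384366 0.11211731 0.037     ]
```

```bash
python3 -m inch '[[[0,0.4,0,-0.008],[-0.04,0.8,0,0],[-0.05,0.8,0,0],[-0.05,0.8,0,0],[0,0.5,0,0],[0,0.2,0,0],[0,0,0,0],[0,0,0,0]]]'
python3 -m inch '[[[0,0,0.2,0],[0,0,0.4,0],[0,0,0.3,0],[0,0,0.1,0],[0,0,0,0],[0,0,0,0]]]'
python3 - <<'E'
from h import *
s=get_state();k=cal('wrist'); im=viewer.camera('wrist')
cv2.imwrite('pics/w3.png',im)
print(s['eef_pos'],np.array(s['tcp_rot'])[1,0],s['contact_force'])
rects('wrist',im,.05,k)
rects('wrist',im,s['eef_pos'][2]-.02,k)
E
```

```text
time_s: 9.82
eef_pos: [0.5008, 0.1105, 0.1298]
tcp_rot: [[-1.0, 0.015, -0.0], [0.015, 1.0, -0.001], [0.0, -0.001, -1.0]]
contact_force: [0.4, 0.1, -2.2]
gripper_width: 0.0119
finger_force: 30.0
time_s: 10.32
eef_pos: [0.5009, 0.1103, 0.0897]
tcp_rot: [[-1.0, 0.016, -0.001], [0.016, 1.0, -0.001], [0.001, -0.001, -1.0]]
contact_force: [0.3, 1.1, -1.4]
gripper_width: 0.0121
finger_force: 30.0
[0.50094005 0.11026945 0.08971161] 0.016347234863745067 [ 0.32059499  1.10421596 -1.39841399]
wrist 0.05 px [283. 197.] centre mm [480.7 109. ] size [91.  88.7] ang 89.1
wrist 0.06971161040583446 px [283. 197.] centre mm [475.6 109.2] size [82.2 80.2] ang 89.1
```

View pics/w3.png

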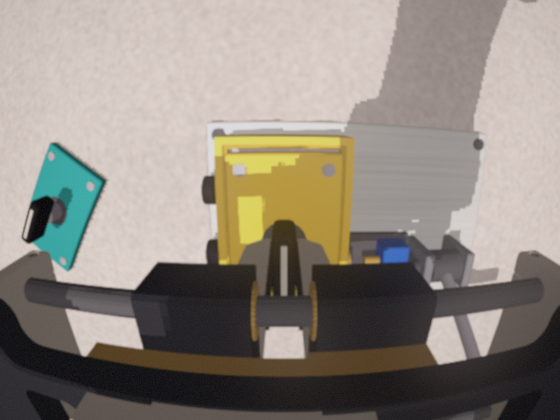

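The picture shows the housing rim at columns 214 to 354 with its top edge at row 136. The held cover lies inside it, at about columns 226 to 342 with its top edge at row 151. I'll measure the margin between them from edge profiles.

```bash
python3 - <<'E'
from h import *
k=cal('wrist'); im=cv2.imread('pics/w3.png')
g=im[:,:,2].astype(int)
print('row220',[ (c,g[220,c]) for c in list(range(210,236))]); print([(c,g[220,c]) for c in range(332,358)])
print('col300',[(r,g[r,300]) for r in range(130,160)])
for z,ps in ((.05,[(214,220),(354,220),(283,136)]),(.07,[(226,220),(342,220),(283,151)])):
    for p in ps: print(z,p,np.round(onz('wrist',p,z,k)*1000,1))
E
```

```text
row220 [(210, np.int64(206)), (211, np.int64(215)), (212, np.int64(221)), (213, np.int64(222)), (214, np.int64(222)), (215, np.int64(220)), (216, np.int64(211)), (217, np.int64(194)), (218, np.int64(183)), (219, np.int64(179)), (220, np.int64(181)), (221, np.int64(181)), (222, np.int64(180)), (223, np.int64(178)), (224, np.int64(175)), (225, np.int64(169)), (226, np.int64(163)), (227, np.int64(162)), (228, np.int64(169)), (229, np.int64(177)), (230, np.int64(180)), (231, np.int64(180)), (232, np.int64(181)), (233, np.int64(181)), (234, np.int64(181)), (235, np.int64(181))]
[(332, np.int64(179)), (333, np.int64(179)), (334, np.int64(179)), (335, np.int64(179)), (336, np.int64(179)), (337, np.int64(179)), (338, np.int64(177)), (339, np.int64(170)), (340, np.int64(162)), (341, np.int64(155)), (342, np.int64(160)), (343, np.int64(168)), (344, np.int64(176)), (345, np.int64(178)), (346, np.int64(179)), (347, np.int64(179)), (348, np.int64(179)), (349, np.int64(177)), (350, np.int64(171)), (351, np.int64(162)), (352, np.int64(158)), (353, np.int64(158)), (354, np.int64(158)), (355, np.int6
[... 236 characters left out ...]
 (138, np.int64(221)), (139, np.int64(221)), (140, np.int64(221)), (141, np.int64(221)), (142, np.int64(221)), (143, np.int64(221)), (144, np.int64(217)), (145, np.int64(202)), (146, np.int64(183)), (147, np.int64(167)), (148, np.int64(162)), (149, np.int64(157)), (150, np.int64(153)), (151, np.int64(146)), (152, np.int64(161)), (153, np.int64(185)), (154, np.int64(193)), (155, np.int64(190)), (156, np.int64(185)), (157, np.int64(183)), (158, np.int64(184)), (159, np.int64(185))]
0.05 (214, 220) [491.7  63.   50. ]
0.05 (354, 220) [493.1 156.8  50. ]
0.05 (283, 136) [437.4 110.2  50. ]
0.07 (226, 220) [485.5  75.1  70. ]
0.07 (342, 220) [486.6 144.9  70. ]
0.07 (283, 151) [445.  110.1  70. ]
```

```bash
python3 -m inch '[[[-0.045,-0.005,0,0],[0,0,0.15,0],[0,0,0.15,0],[0,0,0,0],[0,0,0,0]]]'
python3 -m inch '[[[0,0,0.08,0],[0,0,0.06,0],[0,0,0.04,0],[0,0,0,0],[0,0,0,0]]]'
python3 -m inch '[[[0,0,0.02,0],[0,0,0.02,0],[0,0,0,0],[0,0,0,0]]]'
```

```text
time_s: 10.78
eef_pos: [0.5024, 0.1111, 0.0774]
tcp_rot: [[-1.0, 0.015, -0.001], [0.015, 1.0, -0.0], [0.001, -0.0, -1.0]]
contact_force: [-0.2, 0.2, -1.7]
gripper_width: 0.0121
finger_force: 30.0
time_s: 11.2
eef_pos: [0.5027, 0.1111, 0.0706]
tcp_rot: [[-1.0, 0.015, -0.0], [0.015, 1.0, -0.0], [0.0, -0.0, -1.0]]
contact_force: [0.3, -0.3, -1.3]
gripper_width: 0.0117
finger_force: 30.0
time_s: 11.53
eef_pos: [0.5028, 0.1112, 0.0692]
tcp_rot: [[-1.0, 0.015, 0.0], [0.015, 1.0, 0.0], [-0.0, 0.0, -1.0]]
contact_force: [-1.6, 0.2, 3.4]
gripper_width: 0.0119
finger_force: 30.0
```

Contact came at TCP z 0.070, so the underside is at 0.040 and the cover is seated. Next I push the knob.

```bash
python3 -m inch '[[[0,0,0.08,0],[0,0,0.08,0],[0,0,0.08,0],[0,0,0.06,0],[0,0,0,0],[0,0,0,0],[0,0,0,0]]]'
```

```text
time_s: 12.12
eef_pos: [0.5033, 0.1111, 0.0586]
tcp_rot: [[-1.0, 0.015, 0.002], [0.015, 1.0, 0.001], [-0.002, 0.001, -1.0]]
contact_force: [-5.0, -1.5, 30.8]
gripper_width: 0.0117
finger_force: 30.0
```

```bash
python3 -m inch '[[[0,0,-0.02,0],[0,0,0,0],[0,0,0,0],[0,0,0,0]]]'
python3 -m inch '[[[0,0,-0.02,0],[0,0,0,0],[0,0,0,0],[0,0,0,0]]]'
```

```text
time_s: 12.45
eef_pos: [0.5033, 0.1111, 0.0588]
tcp_rot: [[-1.0, 0.015, 0.002], [0.015, 1.0, 0.0], [-0.002, 0.0, -1.0]]
contact_force: [-2.3, -1.0, 20.6]
gripper_width: 0.0118
finger_force: 30.0
time_s: 12.78
eef_pos: [0.5033, 0.1112, 0.059]
tcp_rot: [[-1.0, 0.015, 0.001], [0.015, 1.0, 0.0], [-0.001, 0.0, -1.0]]
contact_force: [-1.4, -0.5, 12.0]
gripper_width: 0.0115
finger_force: 30.0
```

The force falls stiffly to about 12 N at an unchanged z, so the knob is at its push stop. I'll press lightly and turn clockwise, which is positive about the tool's downward z.

```bash
python3 -m inch '[[[0,0,0.015,0.03],[0,0,0,0.06],[0,0,0,0.07],[0,0,0,0.07],[0,0,0,0.07],[0,0,0,0.07],[0,0,0,0],[0,0,0,0]]]'
python3 -m inch '[[[0,0,0,0.07],[0,0,0,0.07],[0,0,0,0.07],[0,0,0,0.07],[0,0,0,0],[0,0,0,0]]]'
```

```text
time_s: 13.45
eef_pos: [0.5035, 0.1115, 0.0589]
tcp_rot: [[-0.842, 0.54, 0.002], [0.54, 0.842, 0.001], [-0.001, 0.001, -1.0]]
contact_force: [-3.1, 0.5, 18.8]
gripper_width: 0.0116
finger_force: 30.0
time_s: 13.95
eef_pos: [0.5037, 0.1117, 0.0589]
tcp_rot: [[-0.549, 0.836, 0.002], [0.836, 0.549, 0.001], [-0.001, 0.002, -1.0]]
contact_force: [-2.1, 0.5, 17.8]
gripper_width: 0.0121
finger_force: 30.0
```

```bash
python3 -m inch '[[[0,0,0,0.07],[0,0,0,0.07],[0,0,0,0.07],[0,0,0,0.07],[0,0,0,0.07],[0,0,0,0.03],[0,0,0,0],[0,0,0,0]]]'
python3 -c "
from h import *
s=get_state();print(s['wrist_torque'],s['joint_pos'])"
python3 -m inch '[[[0,0,-0.03,0],[0,0,-0.03,0],[0,0,-0.03,0],[0,0,0,0],[0,0,0,0]]]'
```

```text
time_s: 14.62
eef_pos: [0.5041, 0.1118, 0.0589]
tcp_rot: [[-0.011, 1.0, 0.003], [1.0, 0.011, 0.001], [0.001, 0.003, -1.0]]
contact_force: [-0.4, 3.4, 17.8]
gripper_width: 0.0118
finger_force: 30.0
[ 0.35597683  0.38217434 -0.01016625] [-34.27698446  36.9038925   22.86992839 127.25569028 -38.01417703
  22.28031838  20.8407003 ]
time_s: 15.03
eef_pos: [0.5039, 0.1118, 0.0599]
tcp_rot: [[-0.012, 1.0, 0.001], [1.0, 0.012, -0.002], [-0.002, 0.001, -1.0]]
contact_force: [7.8, 3.8, -26.8]
gripper_width: 0.0117
finger_force: 30.0
```

Pulling up 3.6 mm is held with 27 N, so the knob is locked. I'll relax, release and look.

```bash
python3 -m inch '[[[0,0,0.03,0],[0,0,0.015,0],[0,0,0,0],[0,0,0,0]]]'
python3 -m inch '[[[0,0,0,0],[0,0,0,0],[0,0,0,0],[0,0,0,0],[0,0,0,0],[0,0,0,0]]]' 0.5
python3 -m inch '[[[0,0,-0.3,0],[0,0,-0.7,0],[0,0,-0.8,0],[0,0,-0.8,0],[0,0,-0.8,0],[0,0,-0.6,0],[0,0,0,0],[0,0,0,0]]]'
python3 - <<'E'
from h import *
s=get_state();k=cal('wrist'); im=viewer.camera('wrist')
cv2.imwrite('pics/w4.png',im)
print(s['eef_pos'],s['joint_pos'])
ws=nets.mark_of('lever_grip','wrist')
t=viewer.camera('top');ts=nets.mark_of('lever_grip','top')
s2=viewer.camera('side');ss=nets.mark_of('lever_grip','side')
cv2.imwrite('pics/top4.png',t);cv2.imwrite('pics/side4.png',s2)
print(ws,ts,ss)
E
```

```text
time_s: 15.37
eef_pos: [0.504, 0.1118, 0.0596]
tcp_rot: [[-0.012, 1.0, 0.002], [1.0, 0.012, 0.0], [-0.0, 0.002, -1.0]]
contact_force: [5.4, 3.8, -7.6]
gripper_width: 0.0121
finger_force: 30.0
time_s: 15.87
eef_pos: [0.5026, 0.111, 0.0599]
tcp_rot: [[-0.011, 1.0, -0.0], [1.0, 0.011, -0.0], [-0.0, -0.0, -1.0]]
contact_force: [-0.7, 0.8, 0.4]
gripper_width: 0.0446
finger_force: 0.0
time_s: 16.53
eef_pos: [0.5031, 0.1116, 0.2208]
tcp_rot: [[-0.012, 1.0, 0.002], [1.0, 0.012, 0.002], [0.002, 0.002, -1.0]]
contact_force: [-0.9, -0.1, -0.1]
gripper_width: 0.0467
finger_force: 0.0
[0.50307707 0.11158999 0.22076869] [-47.98686466  23.86549337  40.76797255 120.51170549 -22.82746785
  43.14355033   7.97730651]
[{'point': [395.3, 17.8], 'conf': 0.88}] [{'point': [186.7, 189.4], 'conf': 0.4}] [{'point': [286.8, 141.4], 'conf': 0.66}]
```

View pics/w4.png

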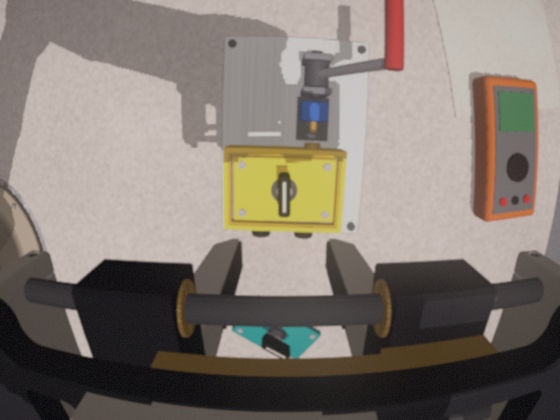

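The wrist picture shows the cover flush in the housing at (284,190) with its wing now across it. The red handle is at (394,30), to the upper right. I'll compute its position from the views and the geometry.

```bash
python3 - <<'E'
from h import *
k=cal('wrist'); w=cv2.imread('pics/w4.png')
def red(im):
    h=cv2.cvtColor(im,cv2.COLOR_BGR2HSV); return cv2.inRange(h,(0,150,60),(6,255,255))|cv2.inRange(h,(172,150,60),(180,255,255))
rects('wrist',w,.05,k)
for c,im,roi in (('wrist',w,(370,420,0,80)),('top',cv2.imread('pics/top4.png'),(170,212,175,200)),('side',cv2.imread('pics/side4.png'),(275,300,130,155))):
    m=red(im)*0; x0,x1,y0,y1=roi; m[y0:y1,x0:x1]=red(im)[y0:y1,x0:x1]
    q=np.argwhere(m)[:,::-1]; r=cv2.minAreaRect(q.astype(np.float32)); print(c,r, q.min(0),q.max(0))
    if c!='side': print([np.round(onz(c,p,.146,k if c=='wrist' else None)*1000,1) for p in cv2.boxPoints(r)])
a=np.radians(-.9); o=np.array([.502,.110])
g=o+np.array([[np.cos(a),-np.sin(a)],[np.sin(a),np.cos(a)]])@[.079,.16]; print(g)
G=np.r_[g,.146]
print(proj('top',G),proj('side',G),proj('wrist',G,k))
print('tri',tri(ray('top',(187,189.4)),ray('side',(286.8,141.4))),tri(ray('wrist',(395.3,17.8),k),ray('side',(286.8,141.4))))
E
```

```text
wrist 0.05 px [283. 188.] centre mm [500.1 108.8] size [ 92.  125.8] ang 88.7
wrist ((395.0, 33.5), (67.0, 14.0), 90.0) [388   0] [402  67]
[array([578. , 280.6, 146. ]), array([589.5, 282.4, 146. ]), array([588.2, 226.9, 146. ]), array([576.9, 225.7, 146. ])]
top ((180.0, 189.0), (2.0, 4.0), 90.0) [178 188] [182 190]
[array([589.5, 293. , 146. ]), array([589.2, 281.1, 146. ]), array([583.1, 281. , 146. ]), array([583.4, 292.9, 146. ])]
side ((289.5961608886719, 143.4807586669922), (13.335897445678711, 4.118439674377441), 78.69007110595703) [287 137] [292 150]
[0.58350342 0.26873938]
[186.13462004 189.76792455] [287.6878128  141.85408658] [395.39583994  14.7536281 ]
tri (array([0.58152375, 0.26490216, 0.15100665]), np.float64(0.003372191928170395)) (array([0.58053277, 0.26402088, 0.15148663]), np.float64(0.00169015905473527))
```

```bash
python3 -m inch '[[[0.4,0.2,0,0],[0.8,0.45,0,0],[0.8,0.45,0,0],[0.8,0.45,0,0],[0.7,0.4,0,0],[0.35,0.1,0,0],[0,0,0,0],[0,0,0,0]]]' 0.5
python3 - <<'E'
from h import *
s=get_state();k=cal('wrist'); im=viewer.camera('wrist'); cv2.imwrite('pics/w5.png',im)
print(s['eef_pos'],s['joint_pos'])
h=cv2.cvtColor(im,cv2.COLOR_BGR2HSV); m=cv2.inRange(h,(0,150,60),(6,255,255))|cv2.inRange(h,(172,150,60),(180,255,255))
n,l,st,ce=cv2.connectedComponentsWithStats(m)
for i in range(1,n):
    if st[i,4]>100:
        x,y,w,hh,a=st[i]; print(st[i],[np.round(onz('wrist',p,.146,k)*1000) for p in((x+w/2,y),(x+w/2,y+hh),(x,y+hh/2),(x+w,y+hh/2))])
E
```

```text
time_s: 17.5
eef_pos: [0.5826, 0.2665, 0.2187]
tcp_rot: [[-0.012, 1.0, -0.001], [1.0, 0.012, -0.002], [-0.002, -0.001, -1.0]]
contact_force: [0.2, 0.2, 0.1]
gripper_width: 0.0467
finger_force: 0.0
[0.5826164  0.26647216 0.21872059] [-54.5410171   33.15405937  39.05695664 104.8172739  -26.07811108
  51.41880889  -2.63735829]
[279 205  18  61 943] [array([584., 274., 146.]), array([585., 224., 146.]), array([578., 250., 146.]), array([592., 250., 146.])]
```

View pics/w5.png

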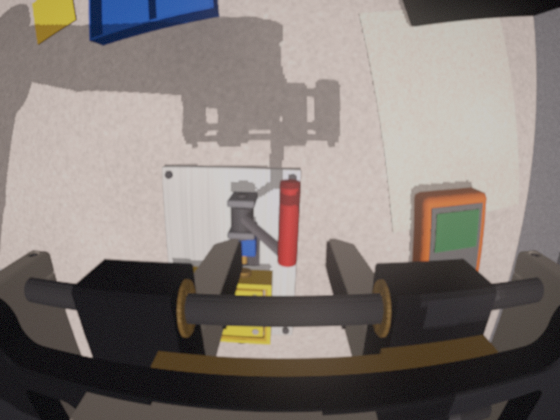

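The handle is at column 289, rows 180 to 266, between the fingers (columns 240 and 330). I'll descend and grip.

```bash
python3 -m inch '[[[0,0.04,0.4,0],[0,0,0.6,0],[0,0,0.6,0],[0,0,0.5,0],[0,0,0.2,0],[0,0,0,0],[0,0,0,0]]]'
python3 -m inch '[[[0,0,0,0],[0,0,0,0],[0,0,0,0],[0,0,0,0],[0,0,0,0],[0,0,0,0],[0,0,0,0],[0,0,0,0]]]' 0
```

```text
time_s: 18.13
eef_pos: [0.5849, 0.265, 0.1285]
tcp_rot: [[-0.009, 1.0, 0.0], [1.0, 0.009, -0.0], [-0.0, 0.0, -1.0]]
contact_force: [0.3, -0.8, 0.8]
gripper_width: 0.0465
finger_force: 0.0
time_s: 18.8
eef_pos: [0.5861, 0.2663, 0.1285]
tcp_rot: [[-0.011, 1.0, 0.003], [1.0, 0.011, 0.001], [0.001, 0.003, -1.0]]
contact_force: [4.5, 2.1, 2.5]
gripper_width: 0.0156
finger_force: 30.0
```

```bash
python3 -m inch '[[[0.004,-0.132,-0.057,0],[0.004,-0.133,-0.053,0],[0.004,-0.139,-0.044,0],[0.004,-0.139,-0.039,0],[0.004,-0.141,-0.03,0],[0.004,-0.142,-0.025,0],[0.004,-0.142,-0.015,0],[0.004,-0.143,-0.01,0]]]'
python3 -m inch '[[[0.004,-0.144,0,0],[0.004,-0.144,0.003,0],[0.004,-0.143,0.013,0],[0.004,-0.142,0.02,0],[0.004,-0.142,0.027,0],[0.004,-0.141,0.033,0],[0,0,0,0],[0,0,0,0]]]'
```

```text
time_s: 19.47
eef_pos: [0.5453, 0.2674, 0.1412]
tcp_rot: [[-0.01, 1.0, 0.011], [1.0, 0.01, 0.002], [0.002, 0.011, -1.0]]
contact_force: [10.8, 1.0, 12.1]
gripper_width: 0.0151
finger_force: 30.0
time_s: 20.13
eef_pos: [0.5097, 0.2685, 0.1368]
tcp_rot: [[-0.011, 1.0, 0.008], [1.0, 0.011, 0.003], [0.003, 0.008, -1.0]]
contact_force: [8.2, 2.2, 10.3]
gripper_width: 0.0154
finger_force: 30.0
```

```bash
python3 -m inch '[[[0.004,-0.137,0.042,0],[0.004,-0.136,0.046,0],[0.004,-0.133,0.055,0],[0.004,-0.132,0.06,0],[0,0,0,0],[0,0,0,0]]]'
python3 -m inch '[[[0.002,-0.04,0.02,0],[0,0,0,0],[0,0,0,0],[0,0,0,0]]]'
```

```text
time_s: 20.63
eef_pos: [0.4886, 0.269, 0.1284]
tcp_rot: [[-0.01, 1.0, 0.008], [1.0, 0.01, 0.003], [0.003, 0.008, -1.0]]
contact_force: [10.5, 2.4, 5.9]
gripper_width: 0.0152
finger_force: 30.0
time_s: 20.97
eef_pos: [0.4875, 0.2691, 0.1278]
tcp_rot: [[-0.01, 1.0, 0.009], [1.0, 0.01, 0.003], [0.003, 0.009, -1.0]]
contact_force: [10.2, 1.8, 8.8]
gripper_width: 0.0152
finger_force: 30.0
```

```bash
python3 -m inch '[[[0.002,-0.04,0.02,0],[0,0,0,0],[0,0,0,0]]]'
python3 -m inch '[[[0.002,-0.04,0.02,0],[0,0,0,0],[0,0,0,0]]]'
```

```text
time_s: 21.22
eef_pos: [0.4863, 0.2691, 0.1271]
tcp_rot: [[-0.01, 1.0, 0.01], [1.0, 0.01, 0.003], [0.003, 0.01, -1.0]]
contact_force: [10.8, 2.9, 8.3]
gripper_width: 0.0152
finger_force: 30.0
time_s: 21.47
eef_pos: [0.4862, 0.2692, 0.1269]
tcp_rot: [[-0.01, 1.0, 0.013], [1.0, 0.009, 0.003], [0.003, 0.013, -1.0]]
contact_force: [13.3, 0.6, 11.6]
gripper_width: 0.0149
finger_force: 30.0
```

The handle stalls at x = 0.4862 with the force rising, so the lever is at its stop. I'll ease it back slowly along the same arc.

```bash
python3 -m inch '[[[-0.002,0.04,-0.02,0],[-0.002,0.04,-0.02,0],[-0.002,0.04,-0.02,0],[-0.002,0.066,-0.03,0],[-0.002,0.066,-0.03,0],[-0.002,0.066,-0.028,0],[-0.002,0.067,-0.027,0],[-0.002,0.068,-0.023,0]]]'
python3 -m inch '[[[-0.002,0.068,-0.023,0],[-0.002,0.068,-0.021,0],[-0.002,0.069,-0.021,0],[-0.002,0.07,-0.017,0],[-0.002,0.071,-0.016,0],[-0.002,0.071,-0.014,0],[-0.002,0.071,-0.013,0],[-0.002,0.071,-0.01,0]]]'
python3 -m inch '[[[-0.002,0.071,-0.01,0],[-0.002,0.071,-0.007,0],[-0.002,0.072,-0.006,0],[-0.002,0.072,-0.002,0],[-0.002,0.072,-0.001,0],[-0.002,0.072,0,0],[-0.002,0.072,0,0],[-0.002,0.071,0.005,0]]]'
python3 -m inch '[[[-0.002,0.072,0.005,0],[-0.002,0.071,0.007,0],[-0.002,0.071,0.008,0],[-0.002,0.071,0.012,0],[-0.002,0.071,0.013,0],[-0.002,0.07,0.015,0],[-0.002,0.071,0.015,0],[0,0,0,0]]]'
```

```text
time_s: 22.13
eef_pos: [0.4998, 0.2687, 0.1324]
tcp_rot: [[-0.011, 1.0, 0.004], [1.0, 0.011, 0.001], [0.001, 0.004, -1.0]]
contact_force: [9.2, 4.8, -6.7]
gripper_width: 0.0153
finger_force: 29.9
time_s: 22.8
eef_pos: [0.5206, 0.2673, 0.1375]
tcp_rot: [[-0.011, 1.0, 0.0], [1.0, 0.011, -0.0], [-0.0, 0.0, -1.0]]
contact_force: [6.0, 0.8, -5.9]
gripper_width: 0.0153
finger_force: 30.0
time_s: 23.47
eef_pos: [0.543, 0.2664, 0.1385]
tcp_rot: [[-0.011, 1.0, -0.001], [1.0, 0.011, -0.0], [-0.0, -0.001, -1.0]]
contact_force: [2.8, -1.7, -0.4]
gripper_width: 0.0152
finger_force: 30.0
time_s: 24.13
eef_pos: [0.5635, 0.266, 0.1355]
tcp_rot: [[-0.011, 1.0, 0.0], [1.0, 0.011, -0.0], [-0.0, 0.0, -1.0]]
contact_force: [2.7, -4.9, -0.7]
gripper_width: 0.0151
finger_force: 30.0
```

```bash
python3 -m inch '[[[0,0.07,0.019,0],[0,0.07,0.02,0],[0,0.07,0.022,0],[0,0.069,0.022,0],[0,0.067,0.026,0],[0,0.067,0.027,0],[0,0.066,0.028,0],[0,0.04,0.018,0]]]'
python3 -m inch '[[[0,0,0,0],[0,0,0,0],[0,0,0,0]]]'
```

```text
time_s: 24.8
eef_pos: [0.5836, 0.266, 0.1281]
tcp_rot: [[-0.011, 1.0, -0.001], [1.0, 0.011, -0.001], [-0.001, -0.001, -1.0]]
contact_force: [-0.7, -5.2, 1.9]
gripper_width: 0.0151
finger_force: 30.0
time_s: 25.05
eef_pos: [0.5836, 0.266, 0.128]
tcp_rot: [[-0.011, 1.0, -0.0], [1.0, 0.011, -0.001], [-0.001, -0.0, -1.0]]
contact_force: [1.5, -5.8, -1.3]
gripper_width: 0.0149
finger_force: 30.1
```

```bash
python3 -m inch '[[[0.01,0.03,0.013,0],[0,0,0,0],[0,0,0,0],[0,0,0,0]]]'
python3 -m inch '[[[0,0.03,0.013,0],[0,0,0,0],[0,0,0,0],[0,0,0,0]]]'
```

```text
time_s: 25.38
eef_pos: [0.5846, 0.266, 0.1276]
tcp_rot: [[-0.01, 1.0, -0.001], [1.0, 0.01, -0.001], [-0.001, -0.001, -1.0]]
contact_force: [0.6, -5.4, -0.1]
gripper_width: 0.0154
finger_force: 30.1
time_s: 25.72
eef_pos: [0.5859, 0.266, 0.1271]
tcp_rot: [[-0.011, 1.0, -0.001], [1.0, 0.011, -0.001], [-0.001, -0.001, -1.0]]
contact_force: [-0.3, -6.3, 0.6]
gripper_width: 0.015
finger_force: 30.0
```

Not on the rest stop yet, so I'll keep nudging until the force turns.

```bash
python3 -m inch '[[[0.01,0.03,0.014,0],[0,0,0,0],[0,0,0,0],[0,0,0,0]]]'
python3 -m inch '[[[0.01,0.03,0.014,0],[0,0,0,0],[0,0,0,0],[0,0,0,0]]]'
```

```text
time_s: 26.05
eef_pos: [0.5865, 0.2661, 0.1268]
tcp_rot: [[-0.01, 1.0, -0.002], [1.0, 0.01, -0.001], [-0.001, -0.002, -1.0]]
contact_force: [-2.3, -7.8, 4.4]
gripper_width: 0.0148
finger_force: 30.0
time_s: 26.38
eef_pos: [0.5868, 0.2662, 0.1264]
tcp_rot: [[-0.01, 1.0, -0.004], [1.0, 0.01, -0.001], [-0.001, -0.004, -1.0]]
contact_force: [-6.7, -7.9, 9.5]
gripper_width: 0.0148
finger_force: 30.2
```

It stalls at 0.5868 with the force pushing back, so the lever is on its rest stop. I'll release and retreat upward.

```bash
python3 -m inch '[[[0,-0.02,-0.01,0],[0,0,0,0],[0,0,0,0]]]'
python3 -m inch '[[[0,0,0,0],[0,0,0,0],[0,0,0,0],[0,0,0,0],[0,0,0,0],[0,0,0,0]]]' 0.5
python3 -m inch '[[[0,0,-0.3,0],[0,0,-0.6,0],[0,0,-0.7,0],[0,0,-0.7,0],[0,0,-0.7,0],[0,0,-0.4,0],[0,0,0,0],[0,0,0,0]]]'
python3 -m inch '[[[0.5,0,0,0],[0.9,0,0,0],[0.9,0,0,0],[0.9,0,0,0],[0.9,0,0,0],[0.5,0,0,0],[0,0,0,0],[0,0,0,0]]]'
python3 - <<'E'
from h import *
t=viewer.camera('top');s=viewer.camera('side')
a=cv2.resize(t[165:265,170:310],(560,400),interpolation=3);b=cv2.resize(s[125:225,230:290+0],(240,400),interpolation=3)
cv2.imwrite('pics/fin.png',np.hstack([a,b]))
print(get_state()['eef_pos'])
E
```

```text
time_s: 26.63
eef_pos: [0.5866, 0.2662, 0.1266]
tcp_rot: [[-0.01, 1.0, -0.002], [1.0, 0.01, -0.002], [-0.002, -0.002, -1.0]]
contact_force: [-2.7, -9.4, 5.5]
gripper_width: 0.0155
finger_force: 30.2
time_s: 27.13
eef_pos: [0.5877, 0.2684, 0.1265]
tcp_rot: [[-0.011, 1.0, 0.0], [1.0, 0.011, 0.0], [0.0, 0.0, -1.0]]
contact_force: [-0.8, -0.4, -0.3]
gripper_width: 0.0454
finger_force: 0.0
time_s: 27.8
eef_pos: [0.5879, 0.2681, 0.2639]
tcp_rot: [[-0.011, 1.0, 0.002], [1.0, 0.011, 0.001], [0.001, 0.002, -1.0]]
contact_force: [-1.0, -0.4, -0.6]
gripper_width: 0.0464
finger_force: 0.0
time_s: 28.47
eef_pos: [0.5845, 0.4529, 0.2604]
tcp_rot: [[-0.013, 1.0, -0.002], [1.0, 0.013, -0.002], [-0.002, -0.002, -1.0]]
contact_force: [0.9, -0.4, -0.6]
gripper_width: 0.0467
finger_force: 0.0
[0.58566299 0.4502619  0.26165585]
```

View pics/fin.png

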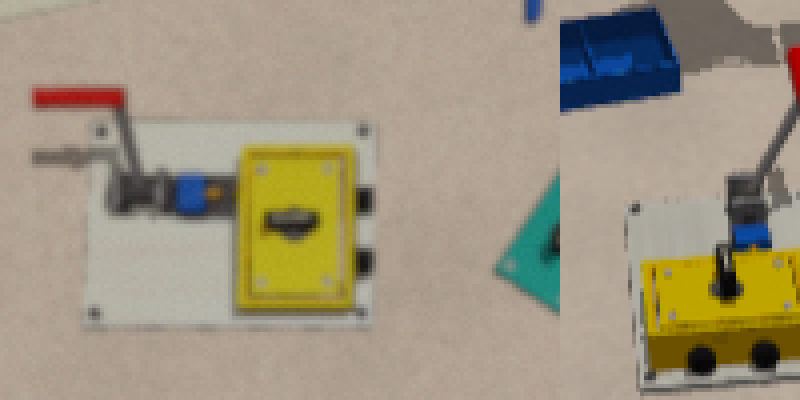

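The crop shows the cover flush with its wing crosswise at (290,222), and the lever back at rest with its handle at (78,97). I'll hand it in.

```bash
python3 -c "
from station import manip
print(manip.finish_job())"
```

```text
the job is handed in; nothing more can be done
None
```

Job handed in at about 28.5 s: the yellow cover is seated flush with its knob locked (it held an upward pull of about 27 N), and the lever was pulled to its stop, eased slowly back to rest and released; no verdict was returned.

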